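Gauge a spawn dibber in the hole gauge

ROBOT

A 6-joint arm with a two-finger parallel gripper is mounted at the origin on the work surface. World frame = base frame: x ahead of the robot, y to its left, z up, the work surface at z = 0. Lengths are in m, angles in rad, forces in N, time in s.
With the tool pointing down it reaches from about 0.35 to 0.775 m from the base axis. Payload 5.5 kg.
Tool frame: the origin (TCP) lies midway between the tips of the shut fingers; the grasp point (between the pads) lies 19 mm behind it; z points along the fingers, y is the line along which they close (so a half turn about z gives the same grasp; the last joint's range is limited). The gripper opens to 85 mm and grips with 20 to 120 N. Pads are 22 mm wide; open, the fingers measure 114 mm over their backs; the gripper's body (76 mm by 85 mm) begins 54 mm behind the grasp point. The pads swing forward as they close: fully open they stand 13 mm farther back than shut.
Start: joints at [-1.304, 0.313, 0.046, 1.304, 0, 1.431], TCP at [0.228, -0.528, 0.231] pointing down, gripper open.
Joint ranges: [-2.76, 2.76], [-0.86, 1.69], [-1.03, 1.26], [-2.2, 2.34], [-1.47, 1.5], [-3.14, 3.14]. Speed limits (rad/s): [2.57, 2.57, 3.14, 3.14, 3.14, 3.14].

INTERFACE

Orientations are given as a rotation vector (axis times angle).
In Python, from bench import manip gives the robot as it stands.
- The arm moves only by the tool step_arm, never from a script. Its argument "rows" is a list of rows, each an object of numbers: "tx", "ty", "tz": the shift along the tool's x, y, z scaled (see below); "ax", "ay", "az": the turn, a rotation vector about the tool's x, y, z scaled (see below); "claw": the closure, from 0 (fully open) to 1 (shut). A call has 1 to 20 rows; each row is the pose to reach, as a shift and turn from the pose commanded when the call began, along the tool's axes at that moment; what a row does not reach only later rows make up. The controller multiplies each number of a shift by 0.2 m and each number of a turn by 30 degrees. A row lasts 1/10 s, in which the tool goes at most 50 mm and 8.59 degrees, less where a joint would pass 70% of its speed; a pose out of reach is approached as far as the arm can. A call with a number of a shift or a turn outside -1 to 1 is refused whole. A call with a gripper value outside its range is refused whole. The fingers move at their own pace and stop on an object; the grip force is fixed at half the most. Time passes only in rows, so rows that repeat a pose let the fingers close. It gives the time, the measured TCP pose, the force, the opening and the grip force at its end, in the units of the state.
- manip.get_obs(): the state, without advancing time (a new reading comes with each control period).
- manip.snapshot(name): name is "scene" or "side" or "wrist"; returns a dict with "frame" (480x640x3 uint8, red, green, blue), "vfov" (degrees; the focal length in pixels is half the picture's height over the tangent of half this angle, whatever the lens; pixels are square), "cx", "cy" (the principal point, pixels), "extrinsics" (4x4, takes a point from world to camera coordinates); the wrist camera has in their place "T_tool_cam" (4x4, takes a point from camera to tool coordinates, whose origin is the TCP and whose axes are the flange's). Camera axes: x right, y down, z forward; pixel columns grow to the right and rows downward; lengths in m; the calibration is good to about 2 mm. The wrist camera is an equidistant fisheye: a pixel r from the principal point sees the ray r / f radians off the axis. A picture is of the moment at which its call begins: read the wrist's pose just before it. There is no depth.
- manip.sign_off(): hands the job in; it is judged then, once.
The state is a dict: "t": time; "qpos": joint angles; "joint_velocities": joint speeds; "effort": joint torques, N m; "tool_pos": TCP position; "tool_rot": TCP orientation; "contact_force": force on the tool from outside, world axes, zero at the start; "moment": the same for the moment, N m; "finger_gap": opening from 0.0 (shut) to 1.0 (fully open); "grasp_force": force on a finger pad.
Only numpy, scipy, OpenCV 4.12 (cv2) and the standard library are available. Lean on these libraries where they do the work, as an engineer would, in place of code of your own. Each camera call takes 0.05 s, during which the arm holds its last target. There are 200 camera calls.

TASK

Gauge the dibber that stands in the yellow stand: find the narrowest hole of the gauge plate that its shank passes cleanly, trying it by feel in neighbouring holes and pressing it upright on a hole that is too tight for a moment with about 6 to 10 N (never more than 20 N) to prove that it is stopped there. Then leave it, let go, in the narrowest hole it passes, lowered and not dropped, with the shank fully through and the flange flat on the plate. Leave the two dibbers in the grey rack, the bottle and the punnet alone.

Things in the scene. Friction and masses are not known exactly. Their poses are not given: they have to be found in the camera images.
- dibber_a: one of three look-alike hand punches, 110 mm tall, upright. Origin: centre of its foot, z up. Steel shank 0 to 55 mm (0.7 mm bevel), dark flange 40 mm across at 55 to 60, orange handle 26 mm across at 60 to 110. Shank 16, 21 or 26 mm thick, one of each, unmarked. At the start any one of them hangs by its flange in the yellow stand, the others in the grey rack, feet 15 mm above the table
- dibber_b: one of three look-alike hand punches, 110 mm tall, upright. Origin: centre of its foot, z up. Steel shank 0 to 55 mm (0.7 mm bevel), dark flange 40 mm across at 55 to 60, orange handle 26 mm across at 60 to 110. Shank 16, 21 or 26 mm thick, one of each, unmarked. At the start any one of them hangs by its flange in the yellow stand, the others in the grey rack, feet 15 mm above the table
- dibber_c: one of three look-alike hand punches, 110 mm tall, upright. Origin: centre of its foot, z up. Steel shank 0 to 55 mm (0.7 mm bevel), dark flange 40 mm across at 55 to 60, orange handle 26 mm across at 60 to 110. Shank 16, 21 or 26 mm thick, one of each, unmarked. At the start any one of them hangs by its flange in the yellow stand, the others in the grey rack, feet 15 mm above the table
- gauge_plate: aluminium plate, 70 x 230 x 12 mm (x, y, z), origin under its centre, 73 mm above the table; top at 85. Four through holes along y, 50 mm apart, from narrow (-y, end with a red stripe) to wide (+y). Rides on springs over a fixed green base (90 x 250, 10 mm high): pressed, it sinks 1 mm per 2 N, to a stop at 15 mm, and comes back
- hole_1 (a point): centre of the mouth of gauge hole 1 (narrowest), 13.5 mm across, on the plate's top face, z up; 12 mm deep, free air of 63 mm below the plate
- hole_2 (a point): centre of the mouth of gauge hole 2 (between), 18.5 mm across, on the plate's top face, z up; 12 mm deep, free air of 63 mm below the plate
- hole_3 (a point): centre of the mouth of gauge hole 3 (between), 23.5 mm across, on the plate's top face, z up; 12 mm deep, free air of 63 mm below the plate
- hole_4 (a point): centre of the mouth of gauge hole 4 (widest), 28.5 mm across, on the plate's top face, z up; 12 mm deep, free air of 63 mm below the plate
- job_well (a point): centre of the well's mouth on top of the fixed yellow job stand (64 x 64 mm block, 70 mm high; well 29 mm across, 62 mm deep); the dibber to be gauged hangs here at the start
- rack: fixed grey rack block, 70 x 160 x 70 mm, origin at the centre of its underside, with two wells 29 mm across at y = -40 and +40 mm, holding the other two dibbers
- mister: white bottle with blue cap, 70 mm across, 140 mm high, origin under its centre; bystander
- punnet: blue open tray of picked mushrooms, 110 x 150 mm, 50 mm high, origin under its centre; bystander
Not all that is in view belongs to the job. What is shaped like the dibber_b but white is not meant.

How it is judged:
By the outcome, as a careful person would: the job done as asked, in the order asked, and still so for the second after the job is handed in, with the robot touching nothing.
It also fails if it takes over 72 s, if anything falls off the work surface, if the arm or the gripper's body presses on something with over 40 N, if the wrist force passes 120 N, or if a joint passes its speed limit or range.

## Working session

There is one attempt and no reset: what is moved stays moved. The work goes in short steps, Python scripts to look and compute and a tool call to move; the robot and the scene stay as the last step left them, time stands still between calls to the robot, and variables do not carry over. Pictures are saved under pics/ and viewed, at most 13 in all, crops included, and the job is handed in when it is done.

Besides the shell and the picture viewer there is one more tool, called after "Call:" as a command line: name --argument value ..., lists and objects as JSON in quotes. step_arm: Moves the arm, as the interface text tells. Shifts and turns lie within -1 to 1; 1 stands for 0.2 m of shift or 30 degrees of turn. Its arguments: {"type":"object","properties":{"rows":{"type":"array"}},"required":["rows"]}

```bash
mkdir -p pics; cat > h.py <<'E'
import numpy as np, cv2
from scipy.spatial.transform import Rotation as R
from bench import manip
def snap(n,f):
    o=manip.get_obs(); s=manip.snapshot(n); cv2.imwrite('pics/'+f+'.png',s['frame'][:,:,::-1])
    d={k:np.array(v) for k,v in s.items()}; np.savez('pics/'+f+'.npz',pos=o['tool_pos'],rot=o['tool_rot'],**d); return s
def ray(f,u,v):
    d=np.load('pics/'+f+'.npz'); F=240/np.tan(np.radians(d['vfov'])/2); x=np.array([(u-d['cx'])/F,(v-d['cy'])/F])
    if 'extrinsics' in d:
        E=d['extrinsics']; return -E[:3,:3].T@E[:3,3], E[:3,:3].T@np.r_[x,1]
    r=np.linalg.norm(x)+1e-12; T=d['T_tool_cam']; Q=R.from_rotvec(d['rot']).as_matrix()
    c=np.r_[x/r*np.sin(r),np.cos(r)]
    return d['pos']+Q@T[:3,3], Q@T[:3,:3]@c
def atz(f,u,v,z):
    o,d=ray(f,u,v); return o+d*(z-o[2])/d[2]
def proj(f,p):
    d=np.load('pics/'+f+'.npz'); F=240/np.tan(np.radians(d['vfov'])/2)
    E=d['extrinsics']; q=E[:3,:3]@p+E[:3,3]; return F*q[:2]/q[2]+[d['cx'],d['cy']]
E
python3 - <<'E'
from h import *
for n in ('scene','side','wrist'): snap(n,n+'0')
o=manip.get_obs(); print({k:np.round(v,3) for k,v in o.items()})
for n in ('scene0','side0'): print(ray(n,320,240))
cv2.imwrite('pics/both.png',cv2.resize(np.vstack([cv2.imread('pics/side0.png'),cv2.imread('pics/wrist0.png')]),None,fx=.62,fy=.62))
E
```

```text
{'t': np.float64(0.15), 'qpos': array([-1.304,  0.314,  0.045,  1.304, -0.   ,  1.431]), 'joint_velocities': array([-0.   , -0.002,  0.005,  0.   ,  0.   , -0.001]), 'effort': array([ 2.0000e-03, -4.8106e+01,  2.9882e+01,  1.4000e-02, -0.0000e+00,
       -0.0000e+00]), 'tool_pos': array([ 0.227, -0.528,  0.231]), 'tool_rot': array([-3.076, -0.634,  0.   ]), 'contact_force': array([ 0.066,  0.773, -0.176]), 'moment': array([-0.02 , -0.   ,  0.026]), 'grasp_force': np.float64(0.0), 'finger_gap': np.float64(1.004)}
(array([0.91960306, 0.53885681, 0.79018768]), array([-0.41440644, -0.5442802 , -0.72947211]))
(array([ 0.23717604, -1.00099474,  0.79589341]), array([ 0.22868373,  0.79265035, -0.56523649]))
```

View pics/scene0.png

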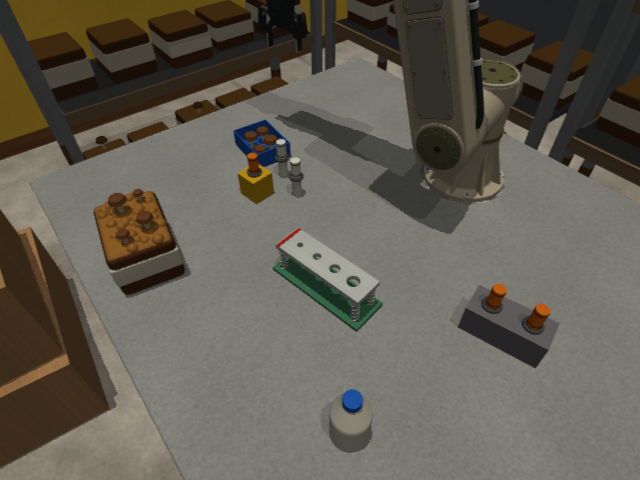

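View pics/both.png

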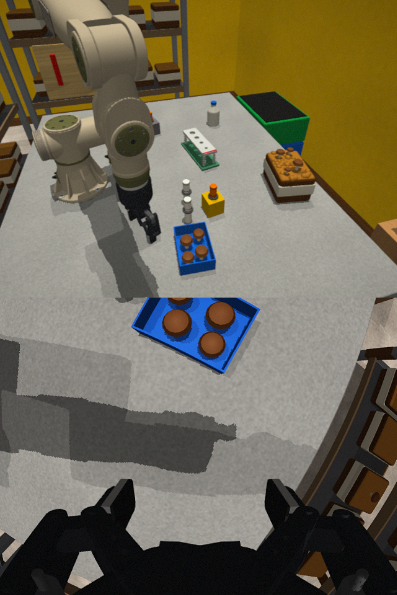

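Candidates in the scene view are the orange dibber in the yellow stand (253,163), two white decoys (282,155) and (295,173), and the rack dibbers (497,295) and (539,317). I choose the one in the yellow stand. The lower picture shows the punnet below the wrist. Next I take close crops of the stand and the plate.

```bash
python3 - <<'E'
from h import *
a=cv2.imread('pics/scene0.png'); b=cv2.imread('pics/side0.png')
c=lambda i,x,y,w,h:cv2.resize(i[y:y+h,x:x+w],(400,300),interpolation=cv2.INTER_CUBIC)
cv2.imwrite('pics/crop1.png',np.vstack([np.hstack([c(a,220,140,100,75),c(a,266,225,124,93)]),np.hstack([c(b,280,280,100,75),c(b,280,200,100,75)])]))
for f in ('scene0','side0'):
    im=cv2.imread(f'pics/{f}.png'); hsv=cv2.cvtColor(im,cv2.COLOR_BGR2HSV)
    m=cv2.inRange(hsv,(3,180,120),(14,255,255)); n,l,s,cc=cv2.connectedComponentsWithStats(m)
    for i in range(1,n):
        if 40<s[i,4]<900: print(f,s[i],cc[i].round(1))
E
```

```text
scene0 [247 153  10   6  46] [251.5 155.5]
scene0 [493 284  13  10 105] [499.2 288.6]
scene0 [536 304  14  11 121] [542.6 309.2]
side0 [475 256  13   8  43] [481.1 259.5]
side0 [341 307   6   8  42] [343.5 310.3]
side0 [314 370  13   9  46] [320.1 373.5]
side0 [293 379  15  10  58] [299.8 383.3]
side0 [317 396  16  10  66] [323.8 400.1]
side0 [295 406  16  10  49] [302.8 410.1]
```

View pics/crop1.png

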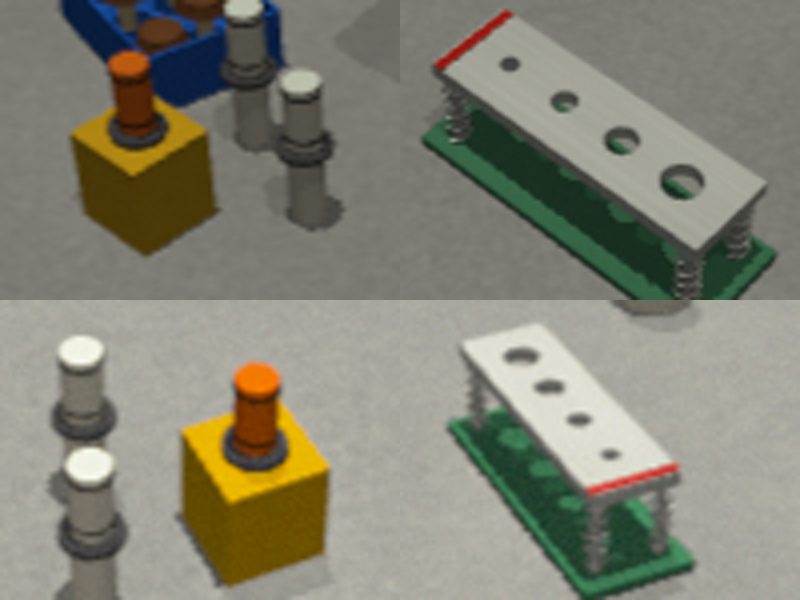

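The crop shows the orange handle standing in the yellow block, the white decoys beside it, and the plate with its red-stripe end at hole 1 (scene 300,245). Now I triangulate.

```bash
python3 - <<'E'
from h import *
P={'dib':((252.5,155.5),(344.5,299.8),.125),'h1':((300.1,244.8),(332.75,238.75),.085),'h2':((317.1,256.3),(324.75,230),.085),'h3':((334.8,268.4),(317.5,221.75),.085),'h4':((353.4,281.4),(310.5,213.75),.085),'w1':((280.75,142.5),(302.5,318),.11),'w2':((295.25,160),(300.5,288.),.11),'w1b':((280.75,142.5),(300.5,288),.11),'w2b':((295.25,160),(302.5,318),.11)}
for k,(a,b,z) in P.items():
    A=atz('scene0',*a,z);B=atz('side0',*b,z)
    (o1,d1),(o2,d2)=ray('scene0',*a),ray('side0',*b)
    s=np.linalg.lstsq(np.c_[d1,-d2],o2-o1,rcond=None)[0]; T=(o1+d1*s[0]+o2+d2*s[1])/2
    print(k,A.round(4),B.round(4),'tri',T.round(4))
E
```

```text
dib [ 0.4959 -0.293   0.125 ] [ 0.495  -0.3016  0.125 ] tri [ 0.4951 -0.2975  0.1217]
h1 [ 0.5616 -0.0029  0.085 ] [ 0.5611 -0.0084  0.085 ] tri [ 0.5613 -0.0048  0.0828]
h2 [0.5528 0.0462 0.085 ] [0.5525 0.0415 0.085 ] tri [0.5527 0.0447 0.0831]
h3 [0.5444 0.0951 0.085 ] [0.5447 0.091  0.085 ] tri [0.5446 0.094  0.0835]
h4 [0.5364 0.1446 0.085 ] [0.5368 0.1418 0.085 ] tri [0.5366 0.1439 0.084 ]
w1 [ 0.3968 -0.3139  0.11  ] [ 0.3946 -0.3156  0.11  ] tri [ 0.3954 -0.315   0.1091]
w2 [ 0.4114 -0.2276  0.11  ] [ 0.4148 -0.2178  0.11  ] tri [ 0.4141 -0.2228  0.1141]
w1b [ 0.3968 -0.3139  0.11  ] [ 0.4148 -0.2178  0.11  ] tri [ 0.4141 -0.2664  0.1469]
w2b [ 0.4114 -0.2276  0.11  ] [ 0.3946 -0.3156  0.11  ] tri [ 0.3944 -0.2717  0.0725]
```

```bash
cat >> h.py <<'E'
def wproj(f,p,pos=None,rot=None):
    d=np.load('pics/'+f+'.npz'); F=240/np.tan(np.radians(d['vfov'])/2); T=d['T_tool_cam']
    pos=d['pos'] if pos is None else pos; rot=d['rot'] if rot is None else rot
    t=R.from_rotvec(rot).as_matrix().T@(np.array(p)-pos); c=T[:3,:3].T@(t-T[:3,3])
    th=np.arctan2(np.hypot(c[0],c[1]),c[2]); return F*th*c[:2]/np.hypot(c[0],c[1])+[d['cx'],d['cy']]
def delta(target):
    o=manip.get_obs(); Q=R.from_rotvec(o['tool_rot']).as_matrix(); return (Q.T@(np.array(target)-o['tool_pos'])/.2).round(4)
E
python3 - <<'E'
from h import *
o=manip.get_obs(); Q=R.from_rotvec(o['tool_rot']).as_matrix(); print(Q.round(3))
d=np.load('pics/wrist0.npz'); print(d['T_tool_cam'].round(3),d['vfov'])
print('hover',delta([.495,-.297,.23]))
p=np.array([.495,-.297,.23]); print(wproj('wrist0',[.495,-.297,.125],p,o['tool_rot']))
E
```

```text
[[ 0.918  0.396 -0.   ]
 [ 0.396 -0.918  0.001]
 [ 0.    -0.001 -1.   ]]
[[ 0.001 -0.962 -0.272  0.07 ]
 [ 1.     0.001 -0.001  0.001]
 [ 0.001 -0.272  0.962 -0.142]
 [ 0.     0.     0.     1.   ]] 65.70646984690485
hover [ 1.6852 -0.53    0.0042]
[321.67970788 235.69210623]
```

Call:
step_arm --rows '[{"tx": 0.25,"ty": -0.08},{"tx": 0.5,"ty": -0.16},{"tx": 0.75,"ty": -0.24},{"tx": 1,"ty": -0.32},{"tx": 1,"ty": -0.32}]'

```text
invalid input
```

Call:
step_arm --rows '[{"tx": 0.23,"ty": -0.07,"az": 0.15},{"tx": 0.46,"ty": -0.14,"az": 0.3},{"tx": 0.685,"ty": -0.21,"az": 0.46},{"tx": 0.685,"ty": -0.21,"az": 0.46},{"tx": 0.685,"ty": -0.21,"az": 0.46},{"tx": 0.685,"ty": -0.21,"az": 0.46}]'

```text
invalid input
```

```bash
python3 - <<'E'
from h import *
snap('wrist','w1'); o=manip.get_obs(); print(o['t'],o['tool_pos'],o['tool_rot'],R.from_rotvec(o['tool_rot']).as_matrix().round(3),o['qpos'].round(2))
print(wproj('w1',[.495,-.297,.125]))
E
```

```text
0.2 [ 0.22742314 -0.52780474  0.23073352] [-3.07573650e+00 -6.34303452e-01  4.17191453e-05] [[ 0.918  0.396 -0.   ]
 [ 0.396 -0.918  0.001]
 [ 0.    -0.001 -1.   ]] [-1.3   0.31  0.05  1.3   0.    1.43]
[ 193.0518293  -159.15913228]
```

View pics/w1.png

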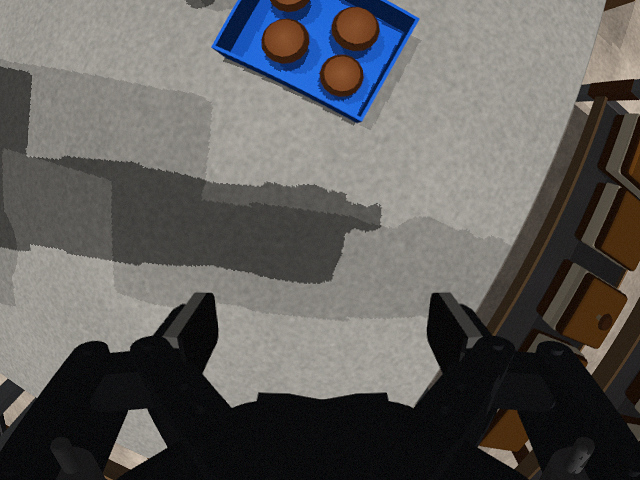

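The move was refused, so the picture shows the unmoved wrist view (punnet at 315,60). Rows probably need every field.

Call:
step_arm --rows '[{"tx": 0.25,"ty": -0.08,"tz": 0,"ax": 0,"ay": 0,"az": 0,"claw": 0},{"tx": 0.5,"ty": -0.16,"tz": 0,"ax": 0,"ay": 0,"az": 0,"claw": 0},{"tx": 0.75,"ty": -0.24,"tz": 0,"ax": 0,"ay": 0,"az": 0,"claw": 0},{"tx": 1,"ty": -0.32,"tz": 0,"ax": 0,"ay": 0,"az": 0,"claw": 0},{"tx": 1,"ty": -0.32,"tz": 0,"ax": 0,"ay": 0,"az": 0,"claw": 0}]'

```text
t: 0.7
tool_pos: [0.3887, -0.3866, 0.2313]
tool_rot: [-3.074, -0.643, -0.001]
contact_force: [-0.1, -1.0, 0.2]
finger_gap: 0.994
grasp_force: 0.0
```

Call:
step_arm --rows '[{"tx": 0.23,"ty": -0.07,"tz": 0,"ax": 0,"ay": 0,"az": 0.15,"claw": 0},{"tx": 0.46,"ty": -0.14,"tz": 0,"ax": 0,"ay": 0,"az": 0.3,"claw": 0},{"tx": 0.685,"ty": -0.21,"tz": 0,"ax": 0,"ay": 0,"az": 0.46,"claw": 0},{"tx": 0.685,"ty": -0.21,"tz": 0,"ax": 0,"ay": 0,"az": 0.46,"claw": 0},{"tx": 0.685,"ty": -0.21,"tz": 0,"ax": 0,"ay": 0,"az": 0.46,"claw": 0},{"tx": 0.685,"ty": -0.21,"tz": 0,"ax": 0,"ay": 0,"az": 0.46,"claw": 0},{"tx": 0.685,"ty": -0.21,"tz": 0,"ax": 0,"ay": 0,"az": 0.46,"claw": 0}]'

```text
t: 1.4
tool_pos: [0.494, -0.2986, 0.2313]
tool_rot: [3.131, 0.257, -0.001]
contact_force: [-0.2, -0.1, 0.1]
finger_gap: 0.997
grasp_force: 0.0
```

```bash
python3 - <<'E'
from h import *
snap('wrist','w2'); o=manip.get_obs(); print(o['t'],o['tool_pos'],R.from_rotvec(o['tool_rot']).as_matrix().round(3),o['qpos'].round(2),o['joint_velocities'].round(2))
print(wproj('w2',[.495,-.297,.125]))
E
```

```text
1.45 [ 0.49402661 -0.29866954  0.23132851] [[ 0.987  0.163 -0.   ]
 [ 0.163 -0.987 -0.   ]
 [-0.     0.    -1.   ]] [-0.68  0.32  0.05  1.31 -0.    2.3 ] [ 0. -0.  0. -0.  0.  0.]
[319.77361537 233.49539162]
```

View pics/w2.png

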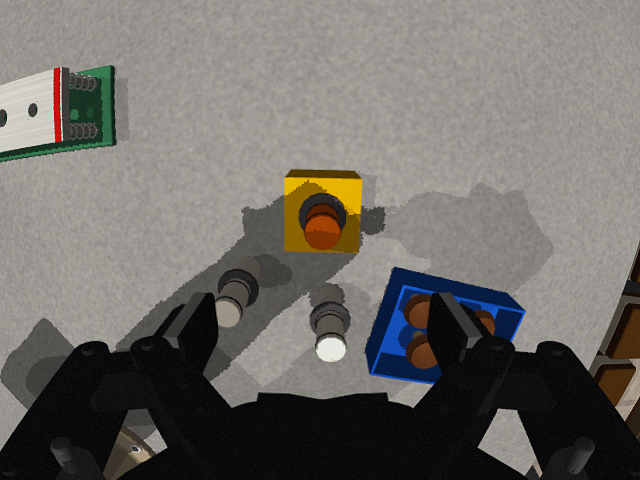

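Wrist view: the orange handle top is at about (322,231) in the yellow block, close to the predicted (320,233). The white decoys are at (228,310) and (330,345), the punnet is on the right, and the red plate end is at upper left. Now I refine the handle position.

```bash
python3 - <<'E'
from h import *
im=cv2.imread('pics/w2.png')[190:270,280:370]; hsv=cv2.cvtColor(im,cv2.COLOR_BGR2HSV)
m=cv2.inRange(hsv,(3,180,140),(13,255,255)); n,l,s,c=cv2.connectedComponentsWithStats(m); i=1+np.argmax(s[1:,4]); print(s[i]+[280,190,0,0,0],c[i]+[280,190])
ct=cv2.findContours((l==i).astype(np.uint8),0,1)[0][0]; (u,v),r=cv2.minEnclosingCircle(ct); u+=280;v+=190; print(u,v,r)
p=atz('w2',u,v,.125); print(p, 'diam',2*np.linalg.norm(p-atz('w2',u+r,v,.125)),'scene',proj('scene0',p),'delta',delta(np.r_[p[:2],.084]))
E
```

```text
[306 216  34  18 415] [322.25783133 224.94457831]
322.37878799438477 228.0 16.651365280151367
[ 0.49918764 -0.29813728  0.125     ] diam 0.02304475074406073 scene [250.28074798 155.03502303] delta [0.0261 0.0015 0.7366]
```

```bash
python3 - <<'E'
from h import *
im=cv2.imread('pics/w2.png'); 
for v in range(190,262,3): print(v,im[v,323], end=' ')
print(); print([tuple(im[232,u]) for u in range(300,346,3)])
for v in (231,232.5,234): print(atz('w2',322.8,v,.125), delta(np.r_[atz('w2',322.8,v,.125)[:2],.084]))
E
```

```text
190 [  0  99 136] 193 [23 56 68] 196 [44 42 46] 199 [43 42 46] 202 [34 35 45] 205 [ 4 33 87] 208 [ 0 30 83] 211 [ 0 28 73] 214 [ 5 26 68] 217 [  5  66 160] 220 [  2  67 161] 223 [  2  66 163] 226 [  1  65 163] 229 [  8  69 165] 232 [  0  45 122] 235 [  1  48 122] 238 [  0  47 121] 241 [ 12  50 126] 244 [  0  43 120] 247 [  5  48 124] 250 [  0  81 126] 253 [84 81 78] 256 [84 93 94] 259 [85 89 90] 
[(np.uint8(0), np.uint8(102), np.uint8(140)), (np.uint8(0), np.uint8(83), np.uint8(125)), (np.uint8(4), np.uint8(48), np.uint8(120)), (np.uint8(0), np.uint8(46), np.uint8(120)), (np.uint8(1), np.uint8(54), np.uint8(134)), (np.uint8(1), np.uint8(46), np.uint8(120)), (np.uint8(4), np.uint8(47), np.uint8(126)), (np.uint8(6), np.uint8(48), np.uint8(123)), (np.uint8(1), np.uint8(46), np.uint8(121)), (np.uint8(3), np.uint8(48), np.uint8(122)), (np.uint8(2), np.uint8(63), np.uint8(153)), (np.uint8(0), np.uint8(59), np.uint8(153)), (np.uint8(0), np.uint8(66), np.uint8(162)), (np.uint8(3), np.uint8(53), np.uint8(138)), (np.uint8(0), np.uint8(78), np.uint8(110)), (np.uint8(1), np.uint8(78), np.uint8(107))]
[ 0.49711553 -0.29877785  0.125     ] [0.0153 0.0029 0.7366]
[ 0.4960521  -0.29895505  0.125     ] [0.0099 0.0029 0.7366]
[ 0.49498632 -0.29913265  0.125     ] [0.0045 0.003  0.7366]
```

Call:
step_arm --rows '[{"tx": 0.01,"ty": 0.003,"tz": 0.18,"ax": 0,"ay": 0,"az": 0,"claw": 0},{"tx": 0.01,"ty": 0.003,"tz": 0.36,"ax": 0,"ay": 0,"az": 0,"claw": 0},{"tx": 0.01,"ty": 0.003,"tz": 0.54,"ax": 0,"ay": 0,"az": 0,"claw": 0},{"tx": 0.01,"ty": 0.003,"tz": 0.66,"ax": 0,"ay": 0,"az": 0,"claw": 0},{"tx": 0.01,"ty": 0.003,"tz": 0.735,"ax": 0,"ay": 0,"az": 0,"claw": 0},{"tx": 0.01,"ty": 0.003,"tz": 0.735,"ax": 0,"ay": 0,"az": 0,"claw": 0},{"tx": 0.01,"ty": 0.003,"tz": 0.735,"ax": 0,"ay": 0,"az": 0,"claw": 0},{"tx": 0.01,"ty": 0.003,"tz": 0.735,"ax": 0,"ay": 0,"az": 0,"claw": 0.3},{"tx": 0.01,"ty": 0.003,"tz": 0.735,"ax": 0,"ay": 0,"az": 0,"claw": 0.5},{"tx": 0.01,"ty": 0.003,"tz": 0.735,"ax": 0,"ay": 0,"az": 0,"claw": 1},{"tx": 0.01,"ty": 0.003,"tz": 0.735,"ax": 0,"ay": 0,"az": 0,"claw": 1},{"tx": 0.01,"ty": 0.003,"tz": 0.735,"ax": 0,"ay": 0,"az": 0,"claw": 1},{"tx": 0.01,"ty": 0.003,"tz": 0.735,"ax": 0,"ay": 0,"az": 0,"claw": 1}]'

```text
t: 2.75
tool_pos: [0.4975, -0.298, 0.085]
tool_rot: [3.13, 0.26, 0.001]
contact_force: [-0.3, 0.2, 5.1]
finger_gap: 0.286
grasp_force: 58.7
```

Call:
step_arm --rows '[{"tx": 0,"ty": 0,"tz": -0.03,"ax": 0,"ay": 0,"az": 0,"claw": 1},{"tx": 0,"ty": 0,"tz": -0.15,"ax": 0,"ay": 0,"az": 0,"claw": 1},{"tx": 0,"ty": 0,"tz": -0.3,"ax": 0,"ay": 0,"az": 0,"claw": 1},{"tx": 0,"ty": 0,"tz": -0.45,"ax": 0,"ay": 0,"az": 0,"claw": 1},{"tx": 0,"ty": 0,"tz": -0.58,"ax": 0,"ay": 0,"az": 0,"claw": 1},{"tx": 0,"ty": 0,"tz": -0.58,"ax": 0,"ay": 0,"az": 0,"claw": 1},{"tx": 0,"ty": 0,"tz": -0.58,"ax": 0,"ay": 0,"az": 0,"claw": 1},{"tx": 0,"ty": 0,"tz": -0.58,"ax": 0,"ay": 0,"az": 0,"claw": 1}]'

```text
t: 3.55
tool_pos: [0.4962, -0.2969, 0.1984]
tool_rot: [-3.129, -0.26, 0.004]
contact_force: [-0.8, -0.5, -2.7]
finger_gap: 0.29
grasp_force: 60.4
```

```bash
python3 - <<'E'
from h import *
o=manip.get_obs(); print(o['t'],o['tool_pos'],o['contact_force'].round(2),o['moment'].round(2),o['finger_gap'])
for n in ('scene','side','wrist'): snap(n,n+'3')
P=o['tool_pos']+[0,0,-.03]
c=[]
for f in ('scene3','side3'):
    u,v=proj(f,P).astype(int); print(f,u,v); im=cv2.imread(f'pics/{f}.png'); u=np.clip(u,40,600);v=np.clip(v,40,440)
    c.append(cv2.resize(im[v-32:v+32,u-32:u+32],(400,400),interpolation=cv2.INTER_CUBIC))
cv2.imwrite('pics/c3.png',np.hstack(c))
E
```

```text
3.55 [ 0.49624574 -0.29694675  0.19835677] [-0.84 -0.5  -2.69] [-0.01  0.02  0.  ] 0.2903950647533776
scene3 249 140
side3 344 283
```

View pics/c3.png

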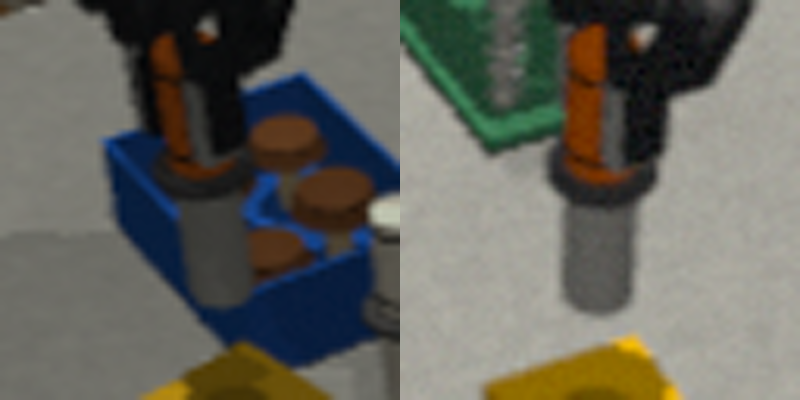

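Dibber is held upright. The shank-to-flange width ratio is about 70/107 in the side view (crop 598 and 606), so the shank is about 26 mm. That means it should stop at hole 3 and pass hole 4. Next I travel to the plate and turn the tool.

Call:
step_arm --rows '[{"tx": 0.06,"ty": -0.2,"tz": 0,"ax": 0,"ay": 0,"az": -0.25,"claw": 1},{"tx": 0.12,"ty": -0.4,"tz": 0,"ax": 0,"ay": 0,"az": -0.5,"claw": 1},{"tx": 0.18,"ty": -0.6,"tz": 0,"ax": 0,"ay": 0,"az": -0.75,"claw": 1},{"tx": 0.24,"ty": -0.8,"tz": 0,"ax": 0,"ay": 0,"az": -1,"claw": 1},{"tx": 0.28,"ty": -0.95,"tz": 0,"ax": 0,"ay": 0,"az": -1,"claw": 1},{"tx": 0.28,"ty": -0.95,"tz": 0,"ax": 0,"ay": 0,"az": -1,"claw": 1},{"tx": 0.28,"ty": -0.95,"tz": 0,"ax": 0,"ay": 0,"az": -1,"claw": 1}]'

```text
t: 4.4
tool_pos: [0.5208, -0.1004, 0.1997]
tool_rot: [-2.956, -1.064, 0.001]
contact_force: [0.3, -0.5, -2.3]
finger_gap: 0.291
grasp_force: 60.3
```

```bash
python3 - <<'E'
from h import *
a,b=(251.7,153.9),(343.7,297.9)
(o1,d1),(o2,d2)=ray('scene3',*a),ray('side3',*b)
s=np.linalg.lstsq(np.c_[d1,-d2],o2-o1,rcond=None)[0]; print('foot',o1+d1*s[0],o2+d2*s[1], atz('scene3',*a,.129),atz('side3',*b,.129))
o=manip.get_obs(); print(o['tool_pos'],o['qpos'].round(2),delta([.5446,.093,.2]))
E
```

```text
foot [ 0.49510823 -0.297496    0.12697819] [ 0.49455328 -0.29725013  0.12702333] [ 0.49640232 -0.29494636  0.129     ] [ 0.49379267 -0.29932986  0.129     ]
[ 0.52076188 -0.10036584  0.19972081] [-0.34  0.24 -0.13  1.2  -0.    2.11] [ 0.7082 -0.6689 -0.0017]
```

Call:
step_arm --rows '[{"tx": 0.18,"ty": -0.17,"tz": 0,"ax": 0,"ay": 0,"az": -0.25,"claw": 1},{"tx": 0.36,"ty": -0.34,"tz": 0,"ax": 0,"ay": 0,"az": -0.5,"claw": 1},{"tx": 0.54,"ty": -0.51,"tz": 0,"ax": 0,"ay": 0,"az": -0.75,"claw": 1},{"tx": 0.708,"ty": -0.669,"tz": 0,"ax": 0,"ay": 0,"az": -1,"claw": 1},{"tx": 0.708,"ty": -0.669,"tz": 0,"ax": 0,"ay": 0,"az": -1,"claw": 1}]'

```text
t: 4.9
tool_pos: [0.5456, 0.096, 0.1998]
tool_rot: [-2.574, -1.799, -0.001]
contact_force: [-0.7, -1.1, -1.8]
finger_gap: 0.29
grasp_force: 60.3
```

Call:
step_arm --rows '[{"tx": 0,"ty": 0,"tz": 0,"ax": 0,"ay": 0,"az": -0.25,"claw": 1},{"tx": 0,"ty": 0,"tz": 0,"ax": 0,"ay": 0,"az": -0.5,"claw": 1},{"tx": 0,"ty": 0,"tz": 0,"ax": 0,"ay": 0,"az": -0.75,"claw": 1},{"tx": 0,"ty": 0,"tz": 0,"ax": 0,"ay": 0,"az": -1,"claw": 1},{"tx": 0,"ty": 0,"tz": 0,"ax": 0,"ay": 0,"az": -1,"claw": 1},{"tx": 0,"ty": 0,"tz": 0,"ax": 0,"ay": 0,"az": -1,"claw": 1},{"tx": 0,"ty": 0,"tz": 0,"ax": 0,"ay": 0,"az": -1,"claw": 1}]'

```text
t: 5.6
tool_pos: [0.5452, 0.0914, 0.2001]
tool_rot: [2.034, 2.394, -0.001]
contact_force: [1.1, -0.1, -1.4]
finger_gap: 0.286
grasp_force: 60.3
```

```bash
python3 - <<'E'
from h import *
o=manip.get_obs(); print(o['t'],o['tool_pos'],R.from_rotvec(o['tool_rot']).as_matrix().round(3),o['contact_force'].round(2),o['moment'].round(3),o['qpos'].round(2))
for n in ('scene','side','wrist'): snap(n,n+'4')
P=np.array([.5446,.093,.11]); c=[]
for f in ('scene4','side4'):
    u,v=proj(f,P).astype(int); print(f,u,v); im=cv2.imread(f'pics/{f}.png')
    c.append(cv2.resize(im[v-40:v+40,u-40:u+40],(400,400),interpolation=cv2.INTER_CUBIC))
w=cv2.imread('pics/wrist4.png'); print('tcp px',wproj('wrist4',o['tool_pos']),'h3',wproj('wrist4',[.5446,.094,.085]),'h4',wproj('wrist4',[.5366,.1439,.085]))
cv2.imwrite('pics/c4.png',np.vstack([np.hstack(c),np.pad(cv2.resize(w[0:200],(640,200)),((0,0),(0,160),(0,0)))]))
E
```

```text
5.6 [0.54524765 0.09140791 0.20009479] [[-0.162  0.987 -0.   ]
 [ 0.987  0.162 -0.   ]
 [-0.    -0.    -1.   ]] [ 1.08 -0.12 -1.37] [ 0.016  0.053 -0.004] [ 0.02  0.28 -0.07  1.22 -0.    1.43]
scene4 334 259
side4 317 214
tcp px [319.41015042 301.14097605] h3 [320.20011582 227.18886616] h4 [320.52863117 156.29848364]
```

View pics/c4.png

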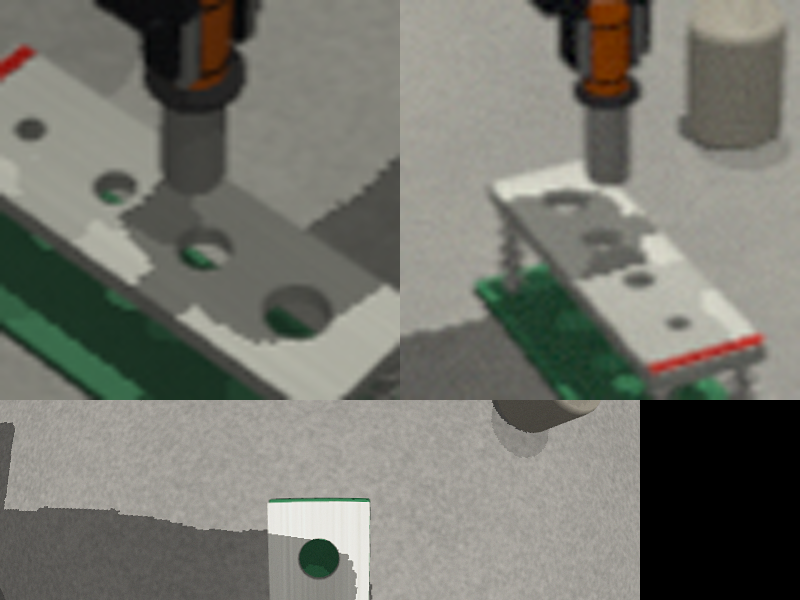

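View pics/wrist4.png

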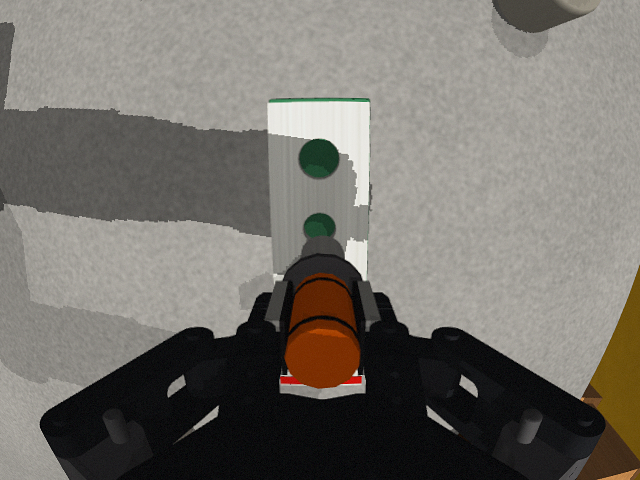

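Scene/side crops: the dibber hangs upright above hole 3, with foot near (193,190) and hole 3 at (205,248) in the scene crop. In the wrist view the holes are at (319,158) and (319.5,227), and the shank emerges below the flange near (323,245). Next I measure the foot-to-hole offset.

```bash
python3 - <<'E'
from h import *
im=cv2.imread('pics/wrist4.png').astype(int); g=im.sum(2)//3
for v in (238,242,246,250,254): print(v,list(g[v,296:352:2]))
print('col322',list(g[226:262,322]))
print('col318 h4',[ (v,g[v,319]) for v in range(134,184,2)])
print('row158',[ (u,g[158,u]) for u in list(range(294,306))+list(range(332,346))])
print('edges row200',[ (u,g[190,u]) for u in list(range(262,276))+list(range(362,376))])
o=np.load('pics/wrist4.npz'); t=o['pos']; Q=R.from_rotvec(o['rot']).as_matrix()
L=lambda p:(Q.T@(p-t)*1000).round(2)
for n,u,v in (('h4',319,158.5),('h3',319.5,227)): print(n,L(atz('wrist4',u,v,.085)),atz('wrist4',u,v,.085))
for z in (.15,.131): print('foot axis px if at tcp',wproj('wrist4',t*[1,1,0]+[0,0,z]), wproj('wrist4',t*[1,1,0]+[0,0,z]+Q[:,0]*.013))
for u in (321,323): print('front foot edge', [L(atz('wrist4',u,v,.131)) for v in (236,238,240)])
E
```

```text
238 [np.int64(135), np.int64(135), np.int64(135), np.int64(130), np.int64(129), np.int64(109), np.int64(73), np.int64(67), np.int64(66), np.int64(66), np.int64(67), np.int64(62), np.int64(69), np.int64(69), np.int64(67), np.int64(67), np.int64(68), np.int64(68), np.int64(70), np.int64(115), np.int64(137), np.int64(137), np.int64(131), np.int64(136), np.int64(137), np.int64(134), np.int64(140), np.int64(199)]
242 [np.int64(131), np.int64(135), np.int64(137), np.int64(134), np.int64(129), np.int64(79), np.int64(65), np.int64(63), np.int64(63), np.int64(66), np.int64(64), np.int64(66), np.int64(69), np.int64(70), np.int64(65), np.int64(67), np.int64(66), np.int64(65), np.int64(70), np.int64(66), np.int64(67), np.int64(87), np.int64(130), np.int64(136), np.int64(137), np.int64(127), np.int64(235), np.int64(229)]
246 [np.int64(132), np.int64(135), np.int64(133), np.int64(112), np.int64(62), np.int64(67), np.int64(67), np.int64(67), np.int64(64), np.int64(68), np.int64(65), np.int64(65), np.int64(66), np.int64(67), np.int64(68), np.int64(66), np.int64(67), np.int64(65), np.int64(65), np.in
[... 2965 characters left out ...]
t64(229)), (367, np.int64(231)), (368, np.int64(231)), (369, np.int64(95)), (370, np.int64(81)), (371, np.int64(149)), (372, np.int64(165)), (373, np.int64(163)), (374, np.int64(162)), (375, np.int64(164))]
h4 [ 51.25  -1.03 115.2 ] [0.5358096  0.14221634 0.085     ]
h3 [  2.39  -0.72 115.21] [0.54408298 0.09405577 0.085     ]
foot axis px if at tcp [320.0470756  260.64691005] [320.02030779 237.93325772]
foot axis px if at tcp [320.21267    249.99155876] [320.19295306 228.97715715]
front foot edge [array([ 8.72,  0.48, 69.21]), array([ 7.48,  0.48, 69.21]), array([ 6.25,  0.48, 69.21])]
front foot edge [array([ 8.72,  1.66, 69.21]), array([ 7.48,  1.66, 69.21]), array([ 6.25,  1.67, 69.21])]
```

```bash
python3 - <<'E'
from h import *
o=np.load('pics/wrist4.npz'); t=o['pos']; Q=R.from_rotvec(o['rot']).as_matrix()
def tri(a,b):
    (o1,d1),(o2,d2)=ray('scene4',*a),ray('side4',*b)
    s=np.linalg.lstsq(np.c_[d1,-d2],o2-o1,rcond=None)[0]; return (o1+d1*s[0]+o2+d2*s[1])/2
for n,a,b in (('foot',(332.8,253),(318.5,208.6)),('h3',(334.8,268.4),(317.5,221.75)),('h4',(353.4,281.4),(310.5,213.75))):
    p=tri(a,b); print(n,p.round(4),(Q.T@(p-t)*1000).round(1))
E
```

```text
foot [0.5473 0.0905 0.1306] [-1.7  1.9 69.6]
h3 [0.5446 0.094  0.0835] [  2.2  -0.3 116.7]
h4 [0.5366 0.1439 0.084 ] [5.280e+01 1.000e-01 1.162e+02]
```

Call:
step_arm --rows '[{"tx": 0.023,"ty": -0.0095,"tz": 0.08,"ax": 0,"ay": 0,"az": 0,"claw": 1},{"tx": 0.023,"ty": -0.0095,"tz": 0.15,"ax": 0,"ay": 0,"az": 0,"claw": 1},{"tx": 0.023,"ty": -0.0095,"tz": 0.19,"ax": 0,"ay": 0,"az": 0,"claw": 1},{"tx": 0.023,"ty": -0.0095,"tz": 0.205,"ax": 0,"ay": 0,"az": 0,"claw": 1},{"tx": 0.023,"ty": -0.0095,"tz": 0.205,"ax": 0,"ay": 0,"az": 0,"claw": 1},{"tx": 0.023,"ty": -0.0095,"tz": 0.205,"ax": 0,"ay": 0,"az": 0,"claw": 1},{"tx": 0.023,"ty": -0.0095,"tz": 0.205,"ax": 0,"ay": 0,"az": 0,"claw": 1}]'

```text
t: 6.45
tool_pos: [0.543, 0.0965, 0.16]
tool_rot: [2.029, 2.397, 0.001]
contact_force: [-0.1, -0.4, -1.9]
finger_gap: 0.29
grasp_force: 60.3
```

```bash
python3 - <<'E'
from h import *
o=manip.get_obs(); print(o['t'],o['tool_pos'],o['contact_force'].round(2),o['moment'].round(3))
for n in ('scene','side','wrist'): snap(n,n+'5')
c=[]
P=np.array([.5446,.093,.09])
for f in ('scene5','side5'):
    u,v=proj(f,P).astype(int); print(f,u,v); im=cv2.imread(f'pics/{f}.png')
    c.append(cv2.resize(im[v-25:v+25,u-25:u+25],(400,400),interpolation=cv2.INTER_CUBIC))
cv2.imwrite('pics/c5.png',np.hstack(c))
E
```

```text
6.45 [0.54301276 0.09646814 0.15997409] [-0.12 -0.4  -1.92] [ 0.002 -0.013  0.03 ]
scene5 334 266
side5 317 219
```

View pics/c5.png

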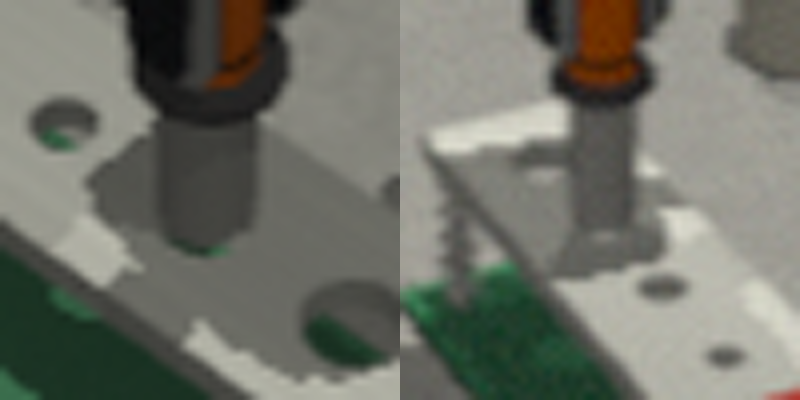

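Hole 3's front rim peeks out evenly below the foot (scene crop 200,250, side crop 605,238), so the dibber is centred and about 5 mm above the plate. Now I feel down gently.

Call:
step_arm --rows '[{"tx": 0,"ty": 0,"tz": 0.01,"ax": 0,"ay": 0,"az": 0,"claw": 1},{"tx": 0,"ty": 0,"tz": 0.018,"ax": 0,"ay": 0,"az": 0,"claw": 1},{"tx": 0,"ty": 0,"tz": 0.025,"ax": 0,"ay": 0,"az": 0,"claw": 1},{"tx": 0,"ty": 0,"tz": 0.03,"ax": 0,"ay": 0,"az": 0,"claw": 1},{"tx": 0,"ty": 0,"tz": 0.033,"ax": 0,"ay": 0,"az": 0,"claw": 1},{"tx": 0,"ty": 0,"tz": 0.033,"ax": 0,"ay": 0,"az": 0,"claw": 1},{"tx": 0,"ty": 0,"tz": 0.033,"ax": 0,"ay": 0,"az": 0,"claw": 1}]'

```text
t: 7.3
tool_pos: [0.5425, 0.0965, 0.153]
tool_rot: [2.03, 2.398, 0.0]
contact_force: [-1.7, 0.0, 1.9]
finger_gap: 0.285
grasp_force: 60.6
```

Call:
step_arm --rows '[{"tx": 0,"ty": 0,"tz": 0.005,"ax": 0,"ay": 0,"az": 0,"claw": 1},{"tx": 0,"ty": 0,"tz": 0.01,"ax": 0,"ay": 0,"az": 0,"claw": 1},{"tx": 0,"ty": 0,"tz": 0.01,"ax": 0,"ay": 0,"az": 0,"claw": 1},{"tx": 0,"ty": 0,"tz": 0.01,"ax": 0,"ay": 0,"az": 0,"claw": 1},{"tx": 0,"ty": 0,"tz": 0.01,"ax": 0,"ay": 0,"az": 0,"claw": 1}]'

```text
t: 7.8
tool_pos: [0.5426, 0.0964, 0.1512]
tool_rot: [2.029, 2.397, 0.0]
contact_force: [-1.6, -0.9, 5.9]
finger_gap: 0.287
grasp_force: 61.1
```

Call:
step_arm --rows '[{"tx": 0,"ty": 0,"tz": 0.0025,"ax": 0,"ay": 0,"az": 0,"claw": 1},{"tx": 0,"ty": 0,"tz": 0.0025,"ax": 0,"ay": 0,"az": 0,"claw": 1},{"tx": 0,"ty": 0,"tz": 0.0025,"ax": 0,"ay": 0,"az": 0,"claw": 1},{"tx": 0,"ty": 0,"tz": 0.0025,"ax": 0,"ay": 0,"az": 0,"claw": 1},{"tx": 0,"ty": 0,"tz": 0.0025,"ax": 0,"ay": 0,"az": 0,"claw": 1},{"tx": 0,"ty": 0,"tz": 0.0025,"ax": 0,"ay": 0,"az": 0,"claw": 1},{"tx": 0,"ty": 0,"tz": 0.0025,"ax": 0,"ay": 0,"az": 0,"claw": 1},{"tx": 0,"ty": 0,"tz": 0.0025,"ax": 0,"ay": 0,"az": 0,"claw": 1}]'

```text
t: 8.6
tool_pos: [0.5426, 0.0964, 0.1508]
tool_rot: [2.029, 2.397, 0.0]
contact_force: [-3.0, -0.6, 7.0]
finger_gap: 0.291
grasp_force: 61.1
```

```bash
python3 - <<'E'
from h import *
o=manip.get_obs(); print(o['t'],o['tool_pos'],o['contact_force'].round(2),o['moment'].round(3),R.from_rotvec(o['tool_rot']).as_matrix().round(4))
E
```

```text
8.6 [0.54257972 0.09642572 0.15076026] [-2.99 -0.56  6.97] [-0.162  0.608  0.004] [[-1.652e-01  9.863e-01  7.000e-04]
 [ 9.863e-01  1.652e-01 -2.000e-04]
 [-3.000e-04  6.000e-04 -1.000e+00]]
```

Stopped firmly at hole 3 with about 8.8 N net. Next: lift, shift 50 mm to hole 4, and look before lowering.

Call:
step_arm --rows '[{"tx": 0,"ty": 0,"tz": -0.03,"ax": 0,"ay": 0,"az": 0,"claw": 1},{"tx": 0,"ty": 0,"tz": -0.065,"ax": 0,"ay": 0,"az": 0,"claw": 1},{"tx": 0,"ty": 0,"tz": -0.065,"ax": 0,"ay": 0,"az": 0,"claw": 1},{"tx": 0.08,"ty": 0,"tz": -0.065,"ax": 0,"ay": 0,"az": 0,"claw": 1},{"tx": 0.17,"ty": 0,"tz": -0.065,"ax": 0,"ay": 0,"az": 0,"claw": 1},{"tx": 0.25,"ty": 0,"tz": -0.065,"ax": 0,"ay": 0,"az": 0,"claw": 1},{"tx": 0.25,"ty": 0,"tz": -0.065,"ax": 0,"ay": 0,"az": 0,"claw": 1},{"tx": 0.25,"ty": 0,"tz": -0.065,"ax": 0,"ay": 0,"az": 0,"claw": 1},{"tx": 0.25,"ty": 0,"tz": -0.065,"ax": 0,"ay": 0,"az": 0,"claw": 1}]'

```text
t: 9.5
tool_pos: [0.5342, 0.1457, 0.163]
tool_rot: [2.029, 2.398, -0.001]
contact_force: [-0.0, -0.5, -2.2]
finger_gap: 0.291
grasp_force: 60.7
```

```bash
python3 - <<'E'
from h import *
o=manip.get_obs(); print(o['t'],o['tool_pos'],o['contact_force'].round(2),o['moment'].round(3),o['qpos'].round(2))
for n in ('scene','side','wrist'): snap(n,n+'6')
c=[]
P=np.array([.5366,.1435,.09])
for f in ('scene6','side6'):
    u,v=proj(f,P).astype(int); print(f,u,v); im=cv2.imread(f'pics/{f}.png')
    c.append(cv2.resize(im[v-25:v+25,u-25:u+25],(400,400),interpolation=cv2.INTER_CUBIC))
cv2.imwrite('pics/c6.png',np.hstack(c))
for n in ('scene6','side6'): print([proj(n,[.5366,.1439,z]).round(2) for z in (.093,.085)])
E
```

```text
9.5 [0.53419059 0.14574655 0.16302392] [-0.01 -0.45 -2.23] [-0.016 -0.021  0.037] [ 0.12  0.3  -0.14  1.13 -0.    1.53]
scene6 353 279
side6 310 212
[array([353.3 , 278.76]), array([353.12, 281.22])]
[array([310.22, 211.19]), array([310.27, 213.42])]
```

View pics/c6.png

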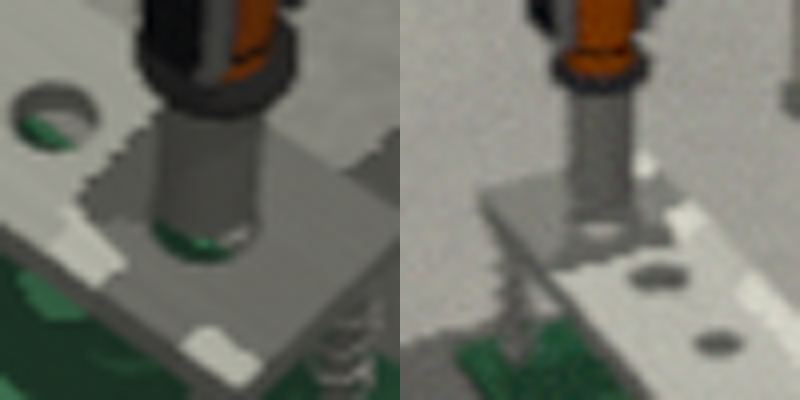

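Hole 4's rim shows around the foot: scene crop hole centre about 205 against shank 210, side crop 600 against 602. That's within about 1 mm, so I nudge slightly and lower by feel.

Call:
step_arm --rows '[{"tx": -0.002,"ty": 0.002,"tz": 0.015,"ax": 0,"ay": 0,"az": 0,"claw": 1},{"tx": -0.002,"ty": 0.002,"tz": 0.03,"ax": 0,"ay": 0,"az": 0,"claw": 1},{"tx": -0.002,"ty": 0.002,"tz": 0.04,"ax": 0,"ay": 0,"az": 0,"claw": 1},{"tx": -0.002,"ty": 0.002,"tz": 0.05,"ax": 0,"ay": 0,"az": 0,"claw": 1},{"tx": -0.002,"ty": 0.002,"tz": 0.06,"ax": 0,"ay": 0,"az": 0,"claw": 1},{"tx": -0.002,"ty": 0.002,"tz": 0.06,"ax": 0,"ay": 0,"az": 0,"claw": 1},{"tx": -0.002,"ty": 0.002,"tz": 0.06,"ax": 0,"ay": 0,"az": 0,"claw": 1}]'

```text
t: 10.35
tool_pos: [0.5347, 0.1455, 0.1511]
tool_rot: [2.03, 2.398, -0.0]
contact_force: [0.3, 0.2, -1.6]
finger_gap: 0.286
grasp_force: 60.7
```

It has entered freely. Continue lowering.

Call:
step_arm --rows '[{"tx": 0,"ty": 0,"tz": 0.025,"ax": 0,"ay": 0,"az": 0,"claw": 1},{"tx": 0,"ty": 0,"tz": 0.05,"ax": 0,"ay": 0,"az": 0,"claw": 1},{"tx": 0,"ty": 0,"tz": 0.075,"ax": 0,"ay": 0,"az": 0,"claw": 1},{"tx": 0,"ty": 0,"tz": 0.1,"ax": 0,"ay": 0,"az": 0,"claw": 1},{"tx": 0,"ty": 0,"tz": 0.1,"ax": 0,"ay": 0,"az": 0,"claw": 1},{"tx": 0,"ty": 0,"tz": 0.1,"ax": 0,"ay": 0,"az": 0,"claw": 1}]'

```text
t: 10.95
tool_pos: [0.5345, 0.1455, 0.1309]
tool_rot: [-2.029, -2.398, 0.001]
contact_force: [-0.3, -0.0, -1.8]
finger_gap: 0.287
grasp_force: 60.4
```

Call:
step_arm --rows '[{"tx": 0,"ty": 0,"tz": 0.03,"ax": 0,"ay": 0,"az": 0,"claw": 1},{"tx": 0,"ty": 0,"tz": 0.06,"ax": 0,"ay": 0,"az": 0,"claw": 1},{"tx": 0,"ty": 0,"tz": 0.09,"ax": 0,"ay": 0,"az": 0,"claw": 1},{"tx": 0,"ty": 0,"tz": 0.115,"ax": 0,"ay": 0,"az": 0,"claw": 1},{"tx": 0,"ty": 0,"tz": 0.135,"ax": 0,"ay": 0,"az": 0,"claw": 1},{"tx": 0,"ty": 0,"tz": 0.145,"ax": 0,"ay": 0,"az": 0,"claw": 1},{"tx": 0,"ty": 0,"tz": 0.145,"ax": 0,"ay": 0,"az": 0,"claw": 1},{"tx": 0,"ty": 0,"tz": 0.145,"ax": 0,"ay": 0,"az": 0,"claw": 1}]'

```text
t: 11.75
tool_pos: [0.5348, 0.1455, 0.1023]
tool_rot: [2.03, 2.398, 0.0]
contact_force: [-0.6, 0.8, -2.7]
finger_gap: 0.29
grasp_force: 60.4
```

Call:
step_arm --rows '[{"tx": 0,"ty": 0,"tz": 0.005,"ax": 0,"ay": 0,"az": 0,"claw": 1},{"tx": 0,"ty": 0,"tz": 0.01,"ax": 0,"ay": 0,"az": 0,"claw": 1},{"tx": 0,"ty": 0,"tz": 0.014,"ax": 0,"ay": 0,"az": 0,"claw": 1},{"tx": 0,"ty": 0,"tz": 0.018,"ax": 0,"ay": 0,"az": 0,"claw": 1},{"tx": 0,"ty": 0,"tz": 0.018,"ax": 0,"ay": 0,"az": 0,"claw": 1},{"tx": 0,"ty": 0,"tz": 0.018,"ax": 0,"ay": 0,"az": 0,"claw": 1}]'

```text
t: 12.35
tool_pos: [0.5348, 0.1455, 0.0988]
tool_rot: [2.029, 2.398, 0.0]
contact_force: [-0.8, -0.6, 0.6]
finger_gap: 0.29
grasp_force: 60.5
```

Flange is seated (about 2.6 N). Now release slowly and retreat straight up.

Call:
step_arm --rows '[{"tx": 0,"ty": 0,"tz": 0,"ax": 0,"ay": 0,"az": 0,"claw": 0.66},{"tx": 0,"ty": 0,"tz": 0,"ax": 0,"ay": 0,"az": 0,"claw": 0.6},{"tx": 0,"ty": 0,"tz": 0,"ax": 0,"ay": 0,"az": 0,"claw": 0.5},{"tx": 0,"ty": 0,"tz": 0,"ax": 0,"ay": 0,"az": 0,"claw": 0.3},{"tx": 0,"ty": 0,"tz": 0,"ax": 0,"ay": 0,"az": 0,"claw": 0.3},{"tx": 0,"ty": 0,"tz": 0,"ax": 0,"ay": 0,"az": 0,"claw": 0.3},{"tx": 0,"ty": 0,"tz": -0.1,"ax": 0,"ay": 0,"az": 0,"claw": 0.3},{"tx": 0,"ty": 0,"tz": -0.25,"ax": 0,"ay": 0,"az": 0,"claw": 0.3},{"tx": 0,"ty": 0,"tz": -0.4,"ax": 0,"ay": 0,"az": 0,"claw": 0.3},{"tx": 0,"ty": 0,"tz": -0.55,"ax": 0,"ay": 0,"az": 0,"claw": 0.3},{"tx": 0,"ty": 0,"tz": -0.55,"ax": 0,"ay": 0,"az": 0,"claw": 0.3},{"tx": 0,"ty": 0,"tz": -0.55,"ax": 0,"ay": 0,"az": 0,"claw": 0.3},{"tx": 0,"ty": 0,"tz": -0.55,"ax": 0,"ay": 0,"az": 0,"claw": 0.3}]'

```text
t: 13.65
tool_pos: [0.534, 0.1454, 0.2074]
tool_rot: [-2.029, -2.397, 0.002]
contact_force: [0.2, -0.4, -0.3]
finger_gap: 0.7
grasp_force: 0.0
```

```bash
python3 - <<'E'
from h import *
o=manip.get_obs(); print(o['t'],o['tool_pos'],o['contact_force'].round(2),o['finger_gap'])
c=[]
for n in ('scene','side'):
    f=n+'7'; snap(n,f); u,v=proj(f,np.array([.5366,.1435,.1])).astype(int); im=cv2.imread(f'pics/{f}.png')
    c.append(cv2.resize(im[v-45:v+45,u-45:u+45],(400,400),interpolation=cv2.INTER_CUBIC))
cv2.imwrite('pics/c7.png',np.hstack(c))
E
```

```text
13.65 [0.53398813 0.14536752 0.20740541] [ 0.22 -0.42 -0.33] 0.7003881571964066
```

View pics/c7.png

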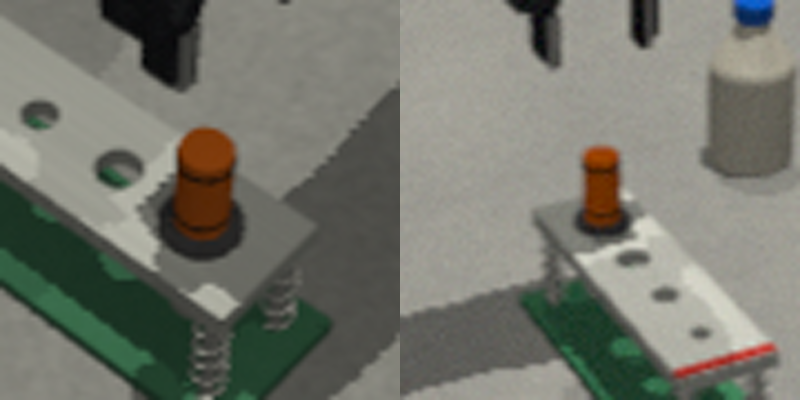

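The dibber stands upright in hole 4 with its flange flat on the plate (scene crop 203,225, side crop 602,220), and the gripper is clear. Handing in.

```bash
python3 -c "
from bench import manip
print(manip.sign_off())"
```

```text
the job is handed in; nothing more can be done
None
```

The dibber (shank about 26 mm) was stopped at hole 3 under about 9 N, passed hole 4 freely, and now stands released in hole 4 with its flange flat on the plate; the job is handed in.

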